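# Find the latched outlet key by touch and release it

### The arm

A 7-joint arm with a two-finger parallel gripper is mounted at the origin on the work surface. World frame = base frame: x ahead of the robot, y to its left, z up, the work surface at z = 0. Lengths are in m, angles in rad, forces in N, time in s.
With the tool pointing down it reaches from about 0.35 to 0.9 m from the base axis. Payload 8.1 kg.
Tool frame: the origin (TCP) lies on the centre line of the jaws, within the pads' length; the fingertips stand arm.tips_ahead ahead of it and the grasp point (between the pads) lies 8 mm behind it (arm.tips_ahead is the distance from the TCP to the fingertips, in m); z points along the fingers, y is the direction in which the jaws open and shut (so a half turn about z gives the same grasp; the last joint's range is limited). The gripper opens to 92 mm and grips with 3 to 60 N. Pads are 19 mm wide; open, the fingers measure 130 mm over their backs; the gripper's body (75 mm by 190 mm) begins 47 mm behind the grasp point.
Start: joints at [-1.299, 0.434, 0.025, 1.573, -0.012, 1.134, -0.075], TCP at [0.229, 0.582, 0.238] pointing down, gripper open.
Joint ranges: [-2.62, 2.62], [-0.44, 2.09], [-1.27, 1.32], [0.08, 2.57], [-1.32, 4.46], [0.12, 2], [-2.74, 2.74]. Speed limits (rad/s): [2.22, 2.22, 3.01, 3.01, 3.14, 3.14, 3.14].

### API

Orientations are given as a rotation vector (axis times angle).
In Python, from cell import arm gives the robot as it stands. The module is installed in compiled form; this text tells all that it offers.
- The arm moves only by the tool jog_arm, never from a script. Its argument "moves" is a list of rows, each an object with "twist": the turn, a rotation vector about the tool's x, y, z in units of 10 degrees (1.0 is 10 degrees), a list of three; "xyz": the shift along the tool's x, y, z in units of 60 mm (1.0 is 60 mm), a list of three; "grip": the closure, from -1 (fully open) to 1 (shut). A call has 1 to 5 rows; each row is the pose to reach, as a shift and turn from the pose commanded when the call began, along the tool's axes at that moment; what a row does not reach only later rows make up. A row lasts 1/8 s, in which the tool goes at most 62.5 mm and 10.7 degrees, less where a joint would pass 70% of its speed; a pose out of reach is approached as far as the arm can. A call with a gripper value outside its range is refused whole. The fingers move at their own pace and stop on an object; "force" is the grip in N (left out, the last holds). Time passes only in rows, so rows that repeat a pose let the fingers close. It gives the time, the measured TCP pose, the force and the opening at its end, in the units of the state.
- arm.observe(): the state, without advancing time (a new reading comes with each control period).
- arm.get_image(name): name is "side" or "top" or "wrist"; returns the picture (384x512x3 uint8, blue, green, red); there is no depth.
- arm.camera_params(name): a dict with "mtx" (3x3 intrinsics, pixels), "k1" (the pictures are not rectified: a ray, as slopes to the right and down, at radius r is drawn at 1 + k1 r^2 times it, then the intrinsics apply), "T" (4x4, takes a point from camera to world coordinates); the wrist camera has in their place "T_tool_cam" (4x4, takes a point from camera to tool coordinates, whose origin is the TCP and whose axes are the flange's). Camera axes: x right, y down, z forward; pixel columns grow to the right and rows downward; lengths in m; the calibration is good to about 2 mm. A picture is of the moment at which its call begins: read the wrist's pose just before it. camera_params takes no time and is no camera call.
- arm.sign_off(): hands the job in, once; it reports no verdict.
The state is a dict: "clock": time; "joints": joint angles; "dq": joint speeds; "joint_efforts": joint torques, N m; "position": TCP position; "ee_rot": TCP orientation; "force": force on the tool from outside, world axes, zero at the start; "ft_torque": the same for the moment, N m; "width": opening from 0.0 (shut) to 1.0 (fully open).
Only numpy, scipy, OpenCV 4.12 (cv2) and the standard library are available. Lean on these libraries where they do the work, as an engineer would, in place of code of your own. Each camera call takes 0.05 s, during which the arm holds its last target. There are 200 camera calls.

### The job

One of the four identical keys on the bench outlet unit is still latched down. With the fingertips tap each key lightly in turn, starting from the red-lamp end, then press the latched key all the way in so that it lets go and all four keys stand up. Do not push in any other key, and leave the spool, circuit board and screwdriver alone.

Things in the scene. Friction and masses are not known exactly. Their poses are not given: they have to be found in the camera images.
- unit: Slate-blue outlet unit fixed to the bench: flat box 120 x 270 x 50 mm high. Origin at the centre of its underside, on the bench. Its y axis runs along the row of keys to the end with a small red dome lamp (at y = 120 mm, 7 mm above the top); its -x side, with sockets, faces the robot. Four keys stand out of the top on its centre line (x = 0), 50 mm apart.
- key_1: The key nearest the red lamp: ivory cap 32 mm (unit x) x 28 mm (unit y) at unit y = 75 mm, moving straight down. Origin at the centre of its top face, axes as the unit's. All four are alike: a raised key has its top 64 mm above the bench, a latched one about 59.5 mm; the stop is at 54 mm, 4 mm above the unit's top.
- key_2: The key second from the red lamp: ivory cap 32 mm (unit x) x 28 mm (unit y) at unit y = 25 mm, moving straight down. Origin at the centre of its top face, axes as the unit's. Any raised key gives at once: it starts to move at 1.8 N and takes 0.5 N more per mm; a latched key does not give below 4.3 N.
- key_3: The key third from the red lamp: ivory cap 32 mm (unit x) x 28 mm (unit y) at unit y = -25 mm, moving straight down. Origin at the centre of its top face, axes as the unit's. Any raised key pushed down 7 mm or more (about 5.3 N) catches and stays down for good, which fails the job.
- key_4: The key farthest from the red lamp: ivory cap 32 mm (unit x) x 28 mm (unit y) at unit y = -75 mm, moving straight down. Origin at the centre of its top face, axes as the unit's. The latched key, whichever it is, is let go by pushing it on down to its stop (about 9 N, 5.5 mm below where it stood); it springs up as the finger leaves.
- spool: Loose solder spool standing upright, 58 mm across, 36 mm high, blue flanges; origin under its centre. A bystander behind the unit.
- board: Loose copper-brown practice circuit board 50 x 70 x 4 mm with small parts up to 13 mm high; origin under its centre. A bystander behind the unit.
- screwdriver: Loose yellow-handled screwdriver about 150 mm long lying on the bench between the robot and the unit; its x axis runs along it towards the tip. A bystander.

How it is judged:
By the outcome, as a careful person would: the job done as asked, in the order asked, and still so for the second after the job is handed in, with the robot touching nothing.
It also fails if it takes over 48 s, if anything falls off the work surface, if the arm or the gripper's body presses on something with over 40 N, if the wrist force passes 120 N, or if a joint passes its speed limit or range.

## Working session

There is one attempt and no reset: what is moved stays moved. The work goes in short steps, Python scripts to look and compute and a tool call to move; the robot and the scene stay as the last step left them, time stands still between calls to the robot, and variables do not carry over. Pictures are saved under pics/ and viewed, about 8 in all and at most 12, crops included, and the job is handed in when it is done.

Besides the shell and the picture viewer there is one more tool, called after "Call:" by a JSON object that holds its "method" and its "body". jog_arm: Moves the arm, as the interface text tells. Its arguments: {"type":"object","properties":{"moves":{"type":"array","items":{"type":"object","properties":{"twist":{"type":"array","items":{"type":"number"}},"xyz":{"type":"array","items":{"type":"number"}},"grip":{"type":"number"}}}},"force":{"type":"number"}},"required":["moves"]}

```bash
mkdir -p pics; ls; python3 - <<'E'
from cell import arm
import cv2
print(arm.observe()); print(arm.tips_ahead)
for n in("top","side"):
    cv2.imwrite(f"pics/{n}0.png",arm.get_image(n)); print(n,arm.camera_params(n))
print(arm.camera_params("wrist"))
E
```

```text
pics
{'clock': 0.0, 'joints': array([-1.2986201 ,  0.43526685,  0.02496707,  1.57409981, -0.0116085 ,
        1.13399089, -0.07511097]), 'dq': array([-0.00069691,  0.00096066, -0.00140864,  0.00187051,  0.00047021,
       -0.00068801,  0.00099579]), 'joint_efforts': array([-4.78108996e-04, -6.67849016e+01,  9.84633341e-01, -3.14446270e+01,
       -6.06247270e-02,  4.30548226e-02,  1.98756970e-04]), 'position': array([0.22865487, 0.58113828, 0.23691659]), 'ee_rot': array([-5.85348836e-01, -3.08640954e+00,  2.53093910e-03]), 'force': array([-0.32544169, -0.02427769,  1.02085231]), 'ft_torque': array([ 0.0574361 ,  0.05239658, -0.02864509]), 'width': 1.0001671480818006}
0.011
top {'mtx': array([[442.05481683,   0.        , 262.84024002],
       [  0.        , 442.05481683, 192.63329477],
       [  0.        ,   0.        ,   1.        ]]), 'k1': 0.0004914222473609668, 'T': array([[ 4.21527311e-02, -9.77159788e-01,  2.08283210e-01,
         4.48642748e-01],
       [-9.99110960e-01, -4.10887152e-02,  9.43434364e-03,
         3.63607753e-02],
       [-6.60771750e-04, -2.08495721e-01, -9.78
[... 417 characters left out ...]
95,  0.59853314, -0.3474033 ],
       [ 0.00204801, -0.68323039, -0.7302    ,  0.52910265],
       [ 0.        ,  0.        ,  0.        ,  1.        ]])}
{'mtx': array([[305.15871083,   0.        , 262.36625237],
       [  0.        , 305.15871083, 194.18367125],
       [  0.        ,   0.        ,   1.        ]]), 'k1': 0.02210738682949514, 'T_tool_cam': array([[ 4.71472265e-04, -9.67035654e-01, -2.54640574e-01,
         6.65639691e-02],
       [ 9.99999680e-01,  2.91162573e-04,  7.45786591e-04,
         1.94947957e-04],
       [-6.47060419e-04, -2.54640844e-01,  9.67035481e-01,
        -1.47085340e-01],
       [ 0.00000000e+00,  0.00000000e+00,  0.00000000e+00,
         1.00000000e+00]])}
```

View pics/top0.png

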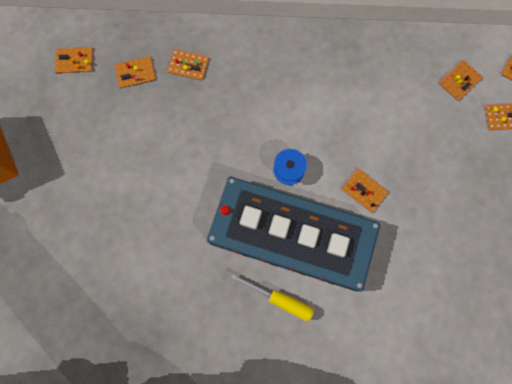

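View pics/side0.png

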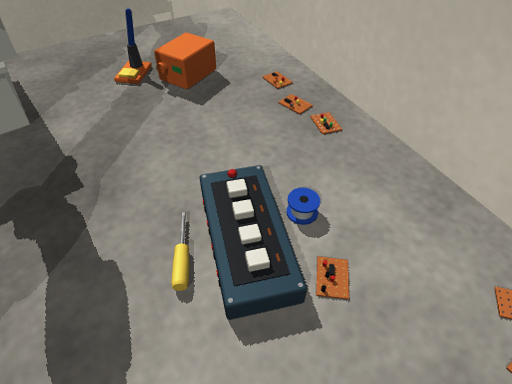

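Top view: the lamp is at (225,210) and the keys are at about (251,217), (280,227), (309,236), (339,245). The side view agrees, with the red lamp at the far end.

```bash
cat > h.py <<'E'
import numpy as np, cv2
from cell import arm
from scipy.spatial.transform import Rotation as R
def ray(cam,px,T=None):
    p=arm.camera_params(cam); T=p["T"] if T is None else T
    d=np.array([p["k1"],0,0,0,0.])
    x,y=cv2.undistortPoints(np.array([[px]],float),p["mtx"],d)[0,0]
    return T[:3,3],T[:3,:3]@np.array([x,y,1])
def plane(cam,px,z,T=None):
    o,d=ray(cam,px,T); return o+d*(z-o[2])/d[2]
def pose():
    s=arm.observe(); return s["position"],R.from_rotvec(s["ee_rot"]).as_matrix(),s
def rel(target,yax):  # shift & twist in move units, to TCP target with tool down, tool y along +-yax
    p,M,_=pose(); z=np.array([0,0,-1.]); y=np.r_[yax[:2],0]; y/=np.linalg.norm(y)
    for sgn in(1,-1):
        N=np.c_[np.cross(sgn*y,z),sgn*y,z]
        print("xyz",(M.T@(target-p)/.06).round(3),"twist",(R.from_matrix(M.T@N).as_rotvec(degrees=True)/10).round(3))
E
python3 - <<'E'
from h import *
K=[plane("top",p,.063) for p in[(251,217.5),(280,227),(309,236),(339,245)]]
for k in K: print(k.round(4))
print("lamp",plane("top",(225,210),.054))
S=[plane("side",p,.063) for p in[(237,187),(243,209),(250,233),(258,259)]]
for k in S: print("side",k.round(4))
a=K[0]-K[3]; print(np.linalg.norm(a)); a/=np.linalg.norm(a); x=np.array([a[1],-a[0],0]); print(a,x)
p,M,s=pose();print(M.round(3))
rel(np.r_[K[0][:2],.12],x)
E
```

```text
[0.5588 0.0609 0.063 ]
[0.5451 0.0129 0.063 ]
[ 0.5324 -0.0346  0.063 ]
[ 0.5199 -0.0833  0.063 ]
lamp [0.57090666 0.10499344 0.054     ]
side [0.5591 0.0595 0.063 ]
side [0.5453 0.0103 0.063 ]
side [ 0.5323 -0.0381  0.063 ]
side [ 0.5203 -0.0853  0.063 ]
0.14930797975691223
[0.26021181 0.96555156 0.        ] [ 0.96555156 -0.26021181  0.        ]
[[-0.931  0.366 -0.   ]
 [ 0.366  0.931 -0.001]
 [-0.    -0.001 -1.   ]]
xyz [-8.294 -6.052  1.96 ] twist [-6.00e-03  7.00e-03  8.36e+00]
xyz [-8.294 -6.052  1.96 ] twist [-7.00e-03 -6.00e-03 -9.64e+00]
```

Call:
{"method": "jog_arm", "body": {"moves": [{"xyz":[-8.3,-6.05,0],"twist":[0,0,8.36],"grip":1},{"xyz":[-8.3,-6.05,0],"twist":[0,0,8.36],"grip":1},{"xyz":[-8.3,-6.05,0],"twist":[0,0,8.36],"grip":1},{"xyz":[-8.3,-6.05,0],"twist":[0,0,8.36],"grip":1},{"xyz":[-8.3,-6.05,0],"twist":[0,0,8.36],"grip":1}], "force": 10}}

```text
clock: 0.72
position: [0.3971, 0.3159, 0.2377]
ee_rot: [-1.924, -2.483, -0.0]
force: [0.4, 0.6, 0.2]
width: 0.507
```

```bash
python3 - <<'E'
from h import *
p,M,s=pose();print(p,s["joints"],s["width"])
rel(np.array([.559,.0605,.15]),np.array([.9656,-.2602,0]))
E
```

```text
[0.39709685 0.31594397 0.23765875] [-1.02887999  0.24278406  0.31064465  1.87430839 -0.08561126  1.03729309
 -0.43084265] 0.5069877954789813
xyz [-4.796  1.55   1.46 ] twist [-0.000e+00 -1.000e-03  2.954e+00]
xyz [-4.796  1.55   1.46 ] twist [ 1.0000e-03 -1.0000e-03 -1.5046e+01]
```

Call:
{"method": "jog_arm", "body": {"moves": [{"xyz":[-4.8,1.55,1.4],"twist":[0,0,2.95],"grip":1},{"xyz":[-4.8,1.55,1.4],"twist":[0,0,2.95],"grip":1},{"xyz":[-4.8,1.55,1.4],"twist":[0,0,2.95],"grip":1},{"xyz":[-4.8,1.55,1.4],"twist":[0,0,2.95],"grip":1},{"xyz":[-4.8,1.55,1.4],"twist":[0,0,2.95],"grip":1}]}}

```text
clock: 1.35
position: [0.5598, 0.0631, 0.1534]
ee_rot: [-2.486, -1.92, 0.0]
force: [0.2, 1.1, 0.1]
width: 0.012
```

Call:
{"method": "jog_arm", "body": {"moves": [{"xyz":[0,0,0],"grip":1},{"xyz":[0,0,0],"grip":1}]}}

```text
invalid input at $.moves[0]: expected keys twist, xyz, grip
```

```bash
python3 - <<'E'
from h import *
p,M,s=pose();print(p,s["joints"],s["width"],s["force"])
cv2.imwrite("pics/w1.png",arm.get_image("wrist"))
rel(np.array([.559,.0605,.10]),np.array([.9656,-.2602,0]))
E
```

```text
[0.55980244 0.06309198 0.1534199 ] [-0.55184968  0.44480075  0.47712576  1.8572524  -0.25521114  0.90005728
 -0.2101811 ] 0.011509169473726042 [0.19462359 1.06624629 0.05877946]
xyz [ 0.106 -0.092  0.869] twist [ 0.017  0.03  -0.01 ]
xyz [ 0.106 -0.092  0.869] twist [ 0.047 -0.026 17.99 ]
```

View pics/w1.png

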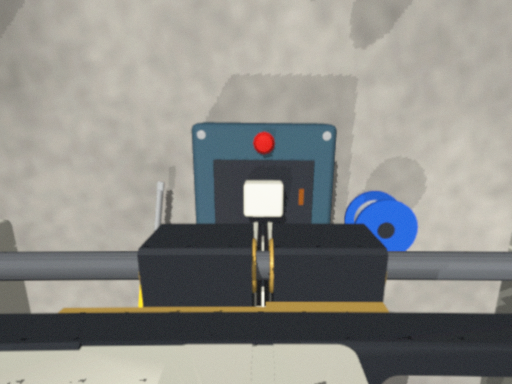

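Wrist view: key 1 is centred at about (263,199), and the lamp at (263,142) lies beyond it. The shut fingers point at the key row around column 263.

```bash
python3 - <<'E'
from h import *
p,M,s=pose();T=np.eye(4);T[:3,:3]=M;T[:3,3]=p;T=T@arm.camera_params("wrist")["T_tool_cam"]
k=plane("wrist",(263.5,198.5),.064,T);print(p,k,plane("wrist",(263.5,142),.054,T),s["force"],s["clock"])
for z in(.12,.083): rel(np.r_[(k[:2]+np.array([.559,.0605]))/2,z],np.array([.9656,-.2602,0]))
E
```

```text
[0.56259137 0.05324186 0.15216652] [0.56603897 0.05484523 0.064     ] [0.57750961 0.09710587 0.054     ] [ 2.95979835 -6.78286796 -0.30185263] 1.4
xyz [ 0.074 -0.022  0.536] twist [ 0.017  0.03  -0.01 ]
xyz [ 0.074 -0.022  0.536] twist [ 0.047 -0.026 17.99 ]
xyz [ 0.077 -0.024  1.152] twist [ 0.017  0.03  -0.01 ]
xyz [ 0.077 -0.024  1.152] twist [ 0.047 -0.026 17.99 ]
```

Call:
{"method": "jog_arm", "body": {"moves": [{"xyz":[0,0,0],"twist":[0,0,0],"grip":1},{"xyz":[0,0,0],"twist":[0,0,0],"grip":1},{"xyz":[0,0,0],"twist":[0,0,0],"grip":1}]}}

```text
clock: 1.78
position: [0.5586, 0.0664, 0.1544]
ee_rot: [-2.484, -1.922, -0.001]
force: [0.8, -0.0, -0.7]
width: 0.005
```

```bash
python3 - <<'E'
from h import *
p,M,s=pose();T=np.eye(4);T[:3,:3]=M;T[:3,3]=p;T=T@arm.camera_params("wrist")["T_tool_cam"]
im=arm.get_image("wrist");cv2.imwrite("pics/w2.png",im)
m=((im.min(2)>190)*255).astype(np.uint8)
n,l,st,c=cv2.connectedComponentsWithStats(m)
for i in range(1,n):
    if 500<st[i,4]<4000 and c[i,1]<240:print(st[i],c[i],plane("wrist",c[i],.064,T))
r=cv2.inRange(im,(0,0,150),(60,60,255));n,l,st,c=cv2.connectedComponentsWithStats(r)
for i in range(1,n):
    if st[i,4]>100:print("red",st[i],c[i],plane("wrist",c[i],.054,T))
print(p,s["force"],s["clock"])
rel(np.array([.5605,.0620,.085]),np.array([.9656,-.2602,0]))
E
```

```text
[ 247  185   38   34 1256] [265.14888535 201.49203822] [0.56246187 0.06520601 0.064     ]
red [256 136  20  20 303] [265.64026403 145.38613861] [0.57386919 0.10777992 0.054     ]
[0.55864863 0.06636524 0.15439418] [ 0.84896032 -0.00338125 -0.69472462] 1.775
xyz [-0.061  0.046  1.158] twist [-0.    -0.005  0.054]
xyz [-0.061  0.046  1.158] twist [ 8.0000e-03 -0.0000e+00 -1.7946e+01]
```

Call:
{"method": "jog_arm", "body": {"moves": [{"xyz":[-0.045,0.053,0.6],"twist":[0,0,0.05],"grip":1},{"xyz":[-0.045,0.053,1.0],"twist":[0,0,0.05],"grip":1},{"xyz":[-0.045,0.053,1.15],"twist":[0,0,0.05],"grip":1},{"xyz":[-0.045,0.053,1.15],"twist":[0,0,0.05],"grip":1},{"xyz":[-0.045,0.053,1.15],"twist":[0,0,0.05],"grip":1}]}}

```text
clock: 2.45
position: [0.5622, 0.0614, 0.0862]
ee_rot: [2.495, 1.908, 0.002]
force: [-0.3, 0.1, -0.3]
width: 0.003
```

```bash
python3 - <<'E'
from h import *
p,M,s=pose();print(p,s["force"],s["clock"],s["width"])
cv2.imwrite("pics/s1.png",cv2.resize(arm.get_image("side")[130:300,160:330],None,fx=3.4,fy=3.4,interpolation=cv2.INTER_CUBIC))
rel(np.array([.561,.0630,.0765]),np.array([.9656,-.2602,0]))
E
```

```text
[0.56217029 0.06137855 0.08616573] [-0.27363252  0.06342292 -0.28765776] 2.45 0.0032600888297122984
xyz [ 0.022 -0.027  0.162] twist [ 0.009 -0.005 -0.01 ]
xyz [ 0.022 -0.027  0.162] twist [-9.000e-03 -1.400e-02  1.799e+01]
```

View pics/s1.png

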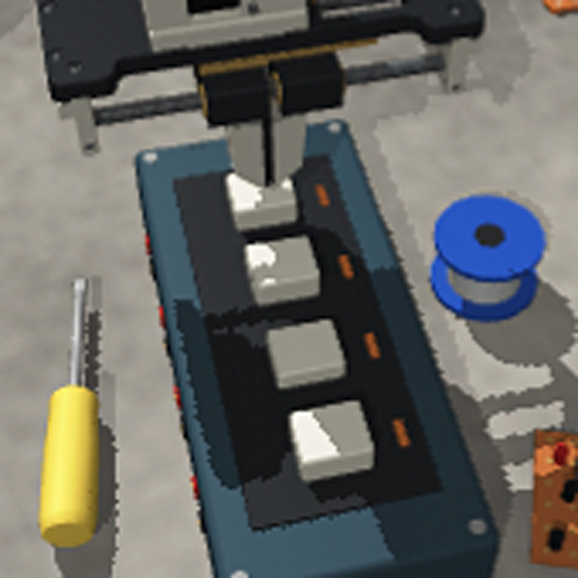

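The crop shows the fingers over the far half of key 1. The third key, at about (305,352), shows a thinner front face, so it may be the latched one. I'll tap key 1 gently.

Call:
{"method": "jog_arm", "body": {"moves": [{"xyz":[0,-0.01,0.12],"twist":[0,0,0],"grip":1},{"xyz":[0,-0.01,0.17],"twist":[0,0,0],"grip":1},{"xyz":[0,-0.01,0.2],"twist":[0,0,0],"grip":1},{"xyz":[0,-0.01,0.2],"twist":[0,0,0],"grip":1},{"xyz":[0,-0.01,0.2],"twist":[0,0,0],"grip":1}]}}

```text
clock: 3.12
position: [0.5608, 0.0613, 0.0732]
ee_rot: [-2.495, -1.908, 0.0]
force: [-1.3, 1.2, 1.8]
width: 0.002
```

```bash
python3 - <<'E'
from h import *
for i in range(4):
    p,M,s=pose();print(p,s["force"],s["clock"]); arm.get_image("side")
E
```

```text
[0.56078971 0.06133238 0.07320887] [-1.30197903  1.22677382  1.76360202] 3.125
[0.56077371 0.06132982 0.07320484] [-1.32927976  1.47390922  1.73231626] 3.175
[0.56077628 0.06134586 0.07320484] [-1.83433476  1.41561521  3.43756203] 3.225
[0.56077862 0.06132348 0.07318576] [-1.92891128  0.45750013  1.388638  ] 3.275
```

Call:
{"method": "jog_arm", "body": {"moves": [{"xyz":[0,0,0.03],"twist":[0,0,0],"grip":1},{"xyz":[0,0,0.03],"twist":[0,0,0],"grip":1}]}}

```text
clock: 3.58
position: [0.5609, 0.0613, 0.0713]
ee_rot: [-2.495, -1.908, 0.0]
force: [-2.5, 1.5, 2.9]
width: 0.004
```

```bash
cat >> h.py <<'E'
def avg(n=6):
    f=[];q=[]
    for i in range(n):
        arm.get_image("side"); p,M,s=pose(); f.append(s["force"]);q.append(p)
    print("pos",np.mean(q,0).round(4),"force",np.mean(f,0).round(2),"sd",np.std(f,0).round(2),s["clock"])
E
python3 -c "
from h import *
avg()
cv2.imwrite('pics/s2.png',cv2.resize(arm.get_image('side')[130:300,160:330],None,fx=3.4,fy=3.4,interpolation=cv2.INTER_CUBIC))"
```

```text
pos [0.5609 0.0613 0.0713] force [-1.79  1.5   3.56] sd [0.37 0.32 0.44] 3.875
```

Key 1 is raised: it gives 3.6 N at 3.7 mm, which matches its spring. Next is key 2.

Call:
{"method": "jog_arm", "body": {"moves": [{"xyz":[0,0,-0.25],"twist":[0,0,0],"grip":1},{"xyz":[-0.1,0,-0.3],"twist":[0,0,0],"grip":1},{"xyz":[-0.6,0,-0.3],"twist":[0,0,0],"grip":1},{"xyz":[-0.83,0,-0.3],"twist":[0,0,0],"grip":1},{"xyz":[-0.83,0,-0.3],"twist":[0,0,0],"grip":1}]}}

```text
clock: 4.55
position: [0.5477, 0.0119, 0.0896]
ee_rot: [2.498, 1.905, 0.0]
force: [-0.2, -0.3, -0.6]
width: 0.002
```

Call:
{"method": "jog_arm", "body": {"moves": [{"xyz":[0,0,0],"twist":[0,0,0],"grip":1},{"xyz":[0,0,0.18],"twist":[0,0,0],"grip":1},{"xyz":[0,0,0.25],"twist":[0,0,0],"grip":1},{"xyz":[0,0,0.27],"twist":[0,0,0],"grip":1},{"xyz":[0,0,0.27],"twist":[0,0,0],"grip":1}]}}

```text
clock: 5.18
position: [0.5478, 0.0135, 0.0731]
ee_rot: [-2.495, -1.908, 0.0]
force: [-0.2, 0.8, 2.1]
width: 0.003
```

```bash
python3 -c "
from h import *
avg()"
```

```text
pos [0.5479 0.0132 0.0733] force [-0.26  1.45  2.48] sd [0.45 0.37 0.71] 5.475
```

Key 2 is raised as well: 2.5 N at a tip height of 62.3 mm, where 2.65 N is expected. Next is key 3.

Call:
{"method": "jog_arm", "body": {"moves": [{"xyz":[0,0,-0.2],"twist":[0,0,0],"grip":1},{"xyz":[-0.1,0,-0.27],"twist":[0,0,0],"grip":1},{"xyz":[-0.6,0,-0.27],"twist":[0,0,0],"grip":1},{"xyz":[-0.83,0,-0.27],"twist":[0,0,0],"grip":1},{"xyz":[-0.83,0,-0.27],"twist":[0,0,0],"grip":1}]}}

```text
clock: 6.1
position: [0.5346, -0.0361, 0.0896]
ee_rot: [2.498, 1.905, 0.0]
force: [0.5, 0.3, 0.7]
width: 0.006
```

Call:
{"method": "jog_arm", "body": {"moves": [{"xyz":[0,0,0],"twist":[0,0,0],"grip":1},{"xyz":[0,0,0.18],"twist":[0,0,0],"grip":1},{"xyz":[0,0,0.25],"twist":[0,0,0],"grip":1},{"xyz":[0,0,0.27],"twist":[0,0,0],"grip":1},{"xyz":[0,0,0.27],"twist":[0,0,0],"grip":1}]}}

```text
clock: 6.72
position: [0.5348, -0.0349, 0.073]
ee_rot: [-2.495, -1.908, 0.0]
force: [-0.0, 0.2, 0.6]
width: 0.006
```

```bash
python3 -c "
from h import *
avg()"
```

```text
pos [ 0.5349 -0.0349  0.0733] force [ 0.04 -0.15  0.33] sd [0.37 0.37 0.39] 7.025
```

There's no force at that height, so key 3 is the latched one. I'll creep down to touch it.

Call:
{"method": "jog_arm", "body": {"moves": [{"xyz":[0,0,0.03],"twist":[0,0,0],"grip":1},{"xyz":[0,0,0.045],"twist":[0,0,0],"grip":1},{"xyz":[0,0,0.05],"twist":[0,0,0],"grip":1},{"xyz":[0,0,0.05],"twist":[0,0,0],"grip":1}]}}

```text
clock: 7.52
position: [0.5349, -0.0349, 0.0703]
ee_rot: [-2.496, -1.908, -0.0]
force: [-0.0, 0.6, 3.8]
width: 0.001
```

```bash
python3 -c "
from h import *
avg()"
```

```text
pos [ 0.5349 -0.0349  0.0702] force [-0.9   0.33  3.93] sd [0.48 0.68 0.28] 7.825
```

Key 3 makes stiff contact at a tip height of 59.2 mm with 3.9 N and does not give, so it is latched. Next I'll tap key 4.

Call:
{"method": "jog_arm", "body": {"moves": [{"xyz":[0,0,-0.25],"twist":[0,0,0],"grip":1},{"xyz":[-0.1,0,-0.32],"twist":[0,0,0],"grip":1},{"xyz":[-0.6,0,-0.32],"twist":[0,0,0],"grip":1},{"xyz":[-0.83,0,-0.32],"twist":[0,0,0],"grip":1},{"xyz":[-0.83,0,-0.32],"twist":[0,0,0],"grip":1}]}}

```text
clock: 8.45
position: [0.5215, -0.084, 0.0895]
ee_rot: [2.498, 1.905, -0.0]
force: [0.2, 0.7, -0.8]
width: 0.001
```

Call:
{"method": "jog_arm", "body": {"moves": [{"xyz":[0,0,0],"twist":[0,0,0],"grip":1},{"xyz":[0,0,0.18],"twist":[0,0,0],"grip":1},{"xyz":[0,0,0.25],"twist":[0,0,0],"grip":1},{"xyz":[0,0,0.27],"twist":[0,0,0],"grip":1},{"xyz":[0,0,0.27],"twist":[0,0,0],"grip":1}]}}

```text
clock: 9.07
position: [0.5217, -0.0826, 0.0731]
ee_rot: [-2.495, -1.908, 0.0]
force: [-1.0, 0.8, 2.4]
width: 0.002
```

```bash
python3 -c "
from h import *
avg()"
```

```text
pos [ 0.5218 -0.0829  0.0733] force [-0.31  1.64  2.55] sd [0.16 0.19 0.39] 9.375
```

Key 4 is raised, at 2.55 N. I'll go back to key 3 and press it to its stop.

Call:
{"method": "jog_arm", "body": {"moves": [{"xyz":[0,0,-0.2],"twist":[0,0,0],"grip":1},{"xyz":[0.1,0,-0.27],"twist":[0,0,0],"grip":1},{"xyz":[0.6,0,-0.27],"twist":[0,0,0],"grip":1},{"xyz":[0.83,0,-0.27],"twist":[0,0,0],"grip":1},{"xyz":[0.83,0,-0.27],"twist":[0,0,0],"grip":1}]}}

```text
clock: 10.0
position: [0.535, -0.0338, 0.0893]
ee_rot: [-2.493, -1.911, -0.0]
force: [0.6, -0.7, 0.6]
width: 0.006
```

Call:
{"method": "jog_arm", "body": {"moves": [{"xyz":[0,0,0],"twist":[0,0,0],"grip":1},{"xyz":[0,0,0.2],"twist":[0,0,0],"grip":1},{"xyz":[0,0,0.32],"twist":[0,0,0],"grip":1},{"xyz":[0,0,0.38],"twist":[0,0,0],"grip":1},{"xyz":[0,0,0.4],"twist":[0,0,0],"grip":1}]}}

```text
clock: 10.62
position: [0.5343, -0.0356, 0.0652]
ee_rot: [-2.496, -1.907, 0.001]
force: [-5.6, -0.8, 17.6]
width: 0.003
```

```bash
python3 -c "
from h import *
avg(4)"
```

```text
pos [ 0.5343 -0.0356  0.0653] force [-3.38 -0.78  8.64] sd [0.48 0.25 0.88] 10.825
```

Call:
{"method": "jog_arm", "body": {"moves": [{"xyz":[0,0,0.02],"twist":[0,0,0],"grip":1},{"xyz":[0,0,0.03],"twist":[0,0,0],"grip":1},{"xyz":[0,0,0.03],"twist":[0,0,0],"grip":1}]}}

```text
clock: 11.2
position: [0.5343, -0.0356, 0.0649]
ee_rot: [-2.496, -1.906, -0.0]
force: [-9.4, 0.3, 28.8]
width: 0.005
```

```bash
python3 -c "
from h import *
avg(4)"
```

```text
pos [ 0.5344 -0.0356  0.0649] force [-9.14 -0.32 29.03] sd [0.64 0.69 0.37] 11.4
```

It's hard against the stop at 29 N, so I'll lift straight up and check.

Call:
{"method": "jog_arm", "body": {"moves": [{"xyz":[0,0,-0.1],"twist":[0,0,0],"grip":1},{"xyz":[0,0,-0.3],"twist":[0,0,0],"grip":1},{"xyz":[0,0,-1.0],"twist":[0,0,0],"grip":1},{"xyz":[0,0,-2.0],"twist":[0,0,0],"grip":1},{"xyz":[0,0,-2.7],"twist":[0,0,0],"grip":1}]}}

```text
clock: 12.02
position: [0.5352, -0.0352, 0.2281]
ee_rot: [2.495, 1.907, 0.002]
force: [0.4, 0.8, 0.3]
width: 0.008
```

Call:
{"method": "jog_arm", "body": {"moves": [{"xyz":[2.0,0,0],"twist":[0,0,0],"grip":1},{"xyz":[3.0,0,0],"twist":[0,0,0],"grip":1},{"xyz":[3.5,0,0],"twist":[0,0,0],"grip":1},{"xyz":[3.5,0,0],"twist":[0,0,0],"grip":1},{"xyz":[3.5,0,0],"twist":[0,0,0],"grip":1}]}}

```text
clock: 12.65
position: [0.5897, 0.1693, 0.225]
ee_rot: [-2.493, -1.912, 0.001]
force: [0.3, -1.1, -0.6]
width: 0.003
```

```bash
python3 -c "
from h import *
avg(2)
z=lambda n:cv2.resize(cv2.imread(n) if isinstance(n,str) else n,None,fx=1,fy=1)[160:290,190:310]
a=z('pics/side0.png');b=z(arm.get_image('side'))
cv2.imwrite('pics/cmp.png',cv2.resize(np.hstack([a,b]),None,fx=3.3,fy=3.3,interpolation=cv2.INTER_CUBIC))"
```

```text
pos [0.5897 0.1663 0.2254] force [-0.01 -1.32  0.15] sd [0.09 0.18 0.24] 12.75
```

View pics/cmp.png

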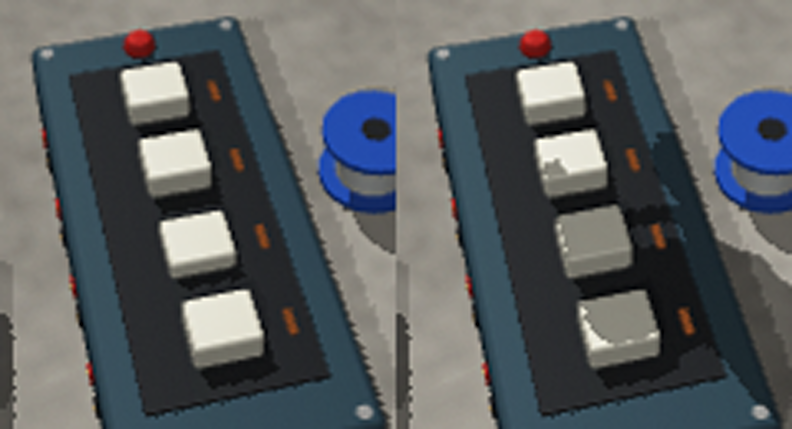

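In the before/after crop, key 3's top edge has risen from row ~212 to ~206 and its front face is now as tall as the others'. The other three keys, the spool and the unit look unchanged.

```bash
python3 -c "
from h import *
avg(2); print(arm.sign_off())"
```

```text
pos [0.5898 0.1653 0.2258] force [ 0.43  0.28 -0.06] sd [0.45 0.23 0.49] 12.9
the job is handed in; nothing more can be done
None
```

The latched key was key 3, the third from the red lamp. I pressed it to its stop, it let go, and the last side picture shows all four keys standing up. The job was handed in at 12.9 s, with the arm well clear and near-zero force on the tool.

- **Taps:** I tapped keys 1 to 4 in order from the lamp end with the fingers shut. Keys 1, 2 and 4 gave as raised keys should, at 3.6, 2.5 and 2.55 N. They went down less than 4 mm, well short of the 7 mm that would catch them. Key 3 held firm at 59.2 mm with 3.9 N.
- **Press:** Key 3 reached its stop at 54 mm. I pushed a little further to be sure, and the force there was 29 N. In the final picture it stands as high as the others, and the other keys look unchanged.
- **Bystanders:** The spool looks unmoved in the final crop. The board and screwdriver were outside that crop, so I did not check them again at the end; the arm did not go down near them.
- **Disagreements:** The cameras differed by about 4 mm on where key 1 was, which was within the margin the fingers needed. One early wrist picture was taken while the arm was still moving, so I took it again.

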